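# Find the socket that fits the castor nut

## Robot

A 6-joint arm with a two-finger parallel gripper is mounted at the origin on the work surface. World frame = base frame: x ahead of the robot, y to its left, z up, the work surface at z = 0. Lengths are in mm, angles in rad, forces in N, time in s.
With the tool pointing down it reaches from about 350 to 725 mm from the base axis. Payload 4.3 kg.
Tool frame: the origin (TCP) lies midway between the tips of the shut fingers; the grasp point (between the pads) lies bot.grip_point_offset behind it (bot.grip_point_offset is the distance from the TCP to the grasp point, in mm); z points along the fingers, y is the direction in which the jaws open and shut (so a half turn about z gives the same grasp; the last joint's range is limited). The gripper opens to 85 mm and grips with 20 to 120 N. Pads are 22 mm wide; open, the fingers measure 114 mm over their backs; the gripper's body (76 mm by 85 mm) begins 54 mm behind the grasp point. The pads swing forward as they close: fully open they stand 13 mm farther back than shut.
Start: joints at [1.073, 0.377, 0.081, 1.274, 0, 1.46], TCP at [217.448, 532.338, 231.329] pointing down, gripper open.
Joint ranges: [-2.72, 2.72], [-0.84, 1.66], [-1.02, 1.22], [-1.77, 2.12], [-1.37, 1.28], [-3.14, 3.14]. Speed limits (rad/s): [2.57, 2.57, 3.14, 3.14, 3.14, 3.14].

## Interface

Orientations are given as a unit quaternion [w, x, y, z].
In Python, from workcell import bot gives the robot as it stands.
- The arm moves only by the tool play_rows, never from a script. Its argument "series" is a list that holds one entry, the list of rows, each a list of 7 numbers: the opening, from -1 (shut) to 1 (fully open), so that 0 is half open, then the shift along the world's x, y, z in mm, then the turn, a rotation vector about the world's x, y, z in rad. A call has 1 to 20 rows; each row shifts and turns the commanded pose from where the row before left it; what a row does not reach is not made up. A row lasts 1/8 s, in which the tool goes at most 62.5 mm and 10.7 degrees, less where a joint would pass 70% of its speed; a pose out of reach is approached as far as the arm can. A call is refused whole if a number of a shift passes 62.5 or a number of a turn 0.188, either way. A call with a gripper value outside its range is refused whole. The fingers move at their own pace and stop on an object; "squeeze" is the grip in N (left out, the last holds). Time passes only in rows, so rows that do not move let the fingers close. It gives the time, the measured TCP pose, the force and the opening at its end, in the units of the state.
- bot.get_obs(): the state, without advancing time (a new reading comes with each control period).
- bot.get_image(name): name is "scene" or "top" or "wrist"; returns (picture, depth): 420x560x3 uint8, red, green, blue; 420x560 float32, mm along the optical axis (not along the pixel's ray), 0 where there is no reading.
- bot.camera_info(name): a dict with "intrinsics" (3x3 intrinsics, pixels), "k1" (the pictures are not rectified: a ray, as slopes to the right and down, at radius r is drawn at 1 + k1 r^2 times it, then the intrinsics apply), "R" (3x3) and "t" (3): a world point X has camera coordinates R X + t. Camera axes: x right, y down, z forward; pixel columns grow to the right and rows downward; lengths in mm; the calibration is good to about 2 mm. A picture is of the moment at which its call begins: read the wrist's pose just before it. camera_info takes no time and is no camera call; for the wrist camera it gives the pose at the moment of the call.
- bot.job_done(): hands the job in, once; it reports no verdict.
The state is a dict: "clock": time; "joints": joint angles; "joint_velocities": joint speeds; "effort": joint torques, N m; "tcp_pos": TCP position; "orientation": TCP orientation; "force": force on the tool from outside, world axes, zero at the start; "torque": the same for the moment, N m; "opening": finger opening in mm.
Only numpy, scipy, OpenCV 4.12 (cv2) and the standard library are available. Lean on these libraries where they do the work, as an engineer would, in place of code of your own. Each camera call takes 0.05 s, during which the arm holds its last target. There are 200 camera calls.

## Task

The hex nut on the castor of the grey rack rail needs a socket. Two of the sockets standing in the white tray look alike but only one of them goes over the nut: find it by trying, stand any socket that does not fit back upright in the tray, and finish with the fitting one pushed fully down on the nut, the gripper still holding it. Do not knock over the glue bottle or the glass jar.

Things in the scene. Friction and masses are not known exactly. Their poses are not given: they have to be found in the camera images.
- socket_a: Steel socket, 0.2 kg, mouth down in the tray. Hexagonal body 34 mm across flats, 28 high, with a hex opening 22 deep from below; on it a square adapter to grip, 18 x 18 mm, from 28 to 60 mm above the origin. Origin: centre of the mouth; z up; hexagon flats face +-x, adapter flats +-x and +-y. Outside just like socket_b: one of the two opens 24 mm across flats and fits, the other 19 mm.
- socket_b: Steel socket, 0.2 kg, mouth down in the tray. Hexagonal body 34 mm across flats, 28 high, with a hex opening 22 deep from below; on it a square adapter to grip, 18 x 18 mm, from 28 to 60 mm above the origin. Origin: centre of the mouth; z up; hexagon flats face +-x, adapter flats +-x and +-y. Outside just like socket_a (see there).
- socket_c: Steel socket, 0.2 kg, mouth down in the tray. Hexagonal body 24 mm across flats, 28 high, with a hex opening 22 deep from below; on it a square adapter to grip, 18 x 18 mm, from 28 to 60 mm above the origin. Origin: centre of the mouth; z up; hexagon flats face +-x, adapter flats +-x and +-y. Plainly smaller, opening 14 mm, 0.1 kg: no use, stays in the tray.
- tray: White plastic tray, fixed, 200 mm (its x) by 340 mm (its y), walls 5 mm thick and 30 mm high, floor 5 mm thick. Origin: centre of the underside, on the table. The three sockets stand in a row along its y about 110 mm apart, in any order; a low loose bolt and a washer lie between them.
- rail: Grey painted steel rail 36 mm wide, 330 mm long, fixed on two castors; its top face is 80 mm above the table. Origin: on the table, directly under the nut; the rail runs from 35 mm on its +y side to 295 mm on its -y side. The far castor's stem has a black plastic cap instead of a nut.
- nut: Fixed steel hex nut on the rail, 22 mm across flats, 12 high, top chamfered, a 13 mm stud ending 6 mm above it. Origin: centre of its underside, 80 mm above the table; z up; two flats face +-x. Fitting socket: flats parallel to the nut's (10 deg, 1 mm play), any of six yaws; fully down its origin meets the nut's origin. The wrong socket stops about 11 mm higher.
- glue: Upright red glue bottle with a white cap, 36 mm diameter, 110 mm high, loose. Origin: centre of its underside.
- jar: Upright glass jar with a metal lid, 60 mm diameter, 75 mm high, loose. Origin: centre of its underside.
Mind the look-alikes: they are no part of the job. What is shaped like the socket_b but red is not meant.

How it is judged (in metres and radians):
At the end, for the whole second after the job is handed in: The fitting socket is fully down on the nut (mouth within 3 mm of the nut's underside, 2.5 mm off axis, tilt under 0.08 rad), at rest, gripped with over 3 N; both other sockets stand upright (within 0.15 rad) on the tray's floor, untouched by the fingers (((z of socket_a in the frame of nut between -0.003 and 0.003 m and horizontal distance between socket_a and nut below 0.0025 m and angle between socket_a's own z axis and vertical below 0.08 rad and contact force between the fingers and socket_a above 3 N and linear speed of socket_a below 0.02 m/s and x of socket_b in the frame of tray between -0.095 and 0.095 m and y of socket_b in the frame of tray between -0.165 and 0.165 m and z of socket_b in the frame of tray below 0.01 m and angle between socket_b's own z axis and vertical below 0.15 rad and contact force between the fingers and socket_b below 0.1 N) or (z of socket_b in the frame of nut between -0.003 and 0.003 m and horizontal distance between socket_b and nut below 0.0025 m and angle between socket_b's own z axis and vertical below 0.08 rad and contact force between the fingers and socket_b above 3 N and linear speed of socket_b below 0.02 m/s and x of socket_a in the frame of tray between -0.095 and 0.095 m and y of socket_a in the frame of tray between -0.165 and 0.165 m and z of socket_a in the frame of tray below 0.01 m and angle between socket_a's own z axis and vertical below 0.15 rad and contact force between the fingers and socket_a below 0.1 N)) and x of socket_c in the frame of tray between -0.095 and 0.095 m and y of socket_c in the frame of tray between -0.165 and 0.165 m and z of socket_c in the frame of tray below 0.01 m and angle between socket_c's own z axis and vertical below 0.15 rad and contact force between the fingers and socket_c below 0.1 N); the arm keeps its last pose, push and grip.
It fails at once if the glue bottle is knocked over (angle between glue's own z axis and vertical above 0.6 rad).
It fails at once if the glass jar is knocked over (angle between jar's own z axis and vertical above 0.6 rad).
It also fails if it takes over 64 s, if anything falls off the work surface, if the arm or the gripper's body presses on something with over 40 N, if the wrist force passes 120 N, or if a joint passes its speed limit or range.

## Working session

There is one attempt and no reset: what is moved stays moved. The work goes in short steps, Python scripts to look and compute and a tool call to move; the robot and the scene stay as the last step left them, time stands still between calls to the robot, and variables do not carry over. Pictures are saved under pics/ and viewed, about 8 in all and at most 12, crops included, and the job is handed in when it is done.

Besides the shell and the picture viewer there is one more tool, called as name(argument=value, ...) on one line, values as JSON. play_rows: Moves the arm, as the interface text tells. Its arguments: {"type":"object","properties":{"series":{"type":"array","items":{"type":"array","items":{"type":"array","items":{"type":"number"}}}},"squeeze":{"type":"number"}},"required":["series"]}

```bash
mkdir -p pics; cat > h.py <<'E'
import numpy as np, cv2
from workcell import bot
def rays(info,uv):
    uv=np.array(uv,float).reshape(-1,2);K=np.array(info["intrinsics"])
    d=np.stack([(uv[:,0]-K[0,2])/K[0,0],(uv[:,1]-K[1,2])/K[1,1]],1);s=d.copy()
    for _ in range(30): s=d/(1+info["k1"]*(s**2).sum(1,keepdims=True))
    return np.c_[s,np.ones(len(s))]
def plane(info,uv,z):
    R=np.array(info["R"]);t=np.array(info["t"]).ravel()
    r=rays(info,uv)@R; c=-R.T@t
    return c+r*((z-c[2])/r[:,2])[:,None]
def cloud(info,depth):
    h,w=depth.shape;v,u=np.mgrid[:h,:w]
    p=rays(info,np.c_[u.ravel(),v.ravel()])*depth.reshape(-1,1)
    R=np.array(info["R"]);t=np.array(info["t"]).ravel()
    return ((p-t)@R).reshape(h,w,3)
E
python3 - <<'E'
from h import *
print(bot.get_obs(),bot.grip_point_offset)
for n in ["top","scene","wrist"]:
    i=bot.camera_info(n);p,d=bot.get_image(n)
    cv2.imwrite(f"pics/{n}0.png",p[:,:,::-1]);np.savez(f"{n}0.npz",p=p,d=d,**i)
    print(n,i)
E
```

```text
{'clock': 0.0, 'joints': array([ 1.07269878e+00,  3.78062592e-01,  7.95950188e-02,  1.27440248e+00,
       -2.91160066e-05,  1.46049287e+00]), 'joint_velocities': array([-1.45218096e-03,  2.36482076e-04, -1.60615520e-03, -4.02235603e-04,
       -1.44501091e-05, -1.38729782e-03]), 'effort': array([-2.30055761e-03, -4.63603735e+01,  2.69875306e+01,  2.08085461e-02,
       -4.10621142e-04,  3.04640366e-06]), 'tcp_pos': array([217.11542243, 531.7061791 , 230.34919627]), 'orientation': array([-2.96682756e-04,  1.92684245e-01,  9.81260264e-01, -9.93618661e-04]), 'force': array([-0.81324436,  1.1031394 ,  0.05346464]), 'torque': array([ 0.06934441, -0.01356373, -0.00893274]), 'opening': 85.16121633826111} 18.700000000000003
top {'intrinsics': array([[384.02369061,   0.        , 279.80122822],
       [  0.        , 384.02369061, 212.70179061],
       [  0.        ,   0.        ,   1.        ]]), 'k1': -0.03150144240436226, 'R': array([[ 0.02215178, -0.99974901,  0.00334898],
       [-0.99494838, -0.02237323, -0.09786293],
       [ 0.09791329, -0.00116422, -0.99519427]]), 't': array([3.103898
[... 169 characters left out ...]
   [  0.        ,   0.        ,   1.        ]]), 'k1': 0.012352201595779131, 'R': array([[-0.79433028,  0.60745611, -0.00604042],
       [ 0.33023429,  0.42343709, -0.84359134],
       [-0.50988697, -0.6720849 , -0.53695174]]), 't': array([ 427.87484079, -112.51949263, 1210.6729795 ])}
wrist {'intrinsics': array([[352.80689153,   0.        , 276.44343451],
       [  0.        , 352.80689153, 216.65799293],
       [  0.        ,   0.        ,   1.        ]]), 'k1': 0.022311429382699626, 'R': array([[ 0.37791731,  0.92583817, -0.001478  ],
       [ 0.88628969, -0.36131151,  0.2897319 ],
       [ 0.26771083, -0.11080464, -0.9571067 ]]), 't': array([-573.89103491,  -37.59030024,  378.09225769])}
```

View pics/top0.png

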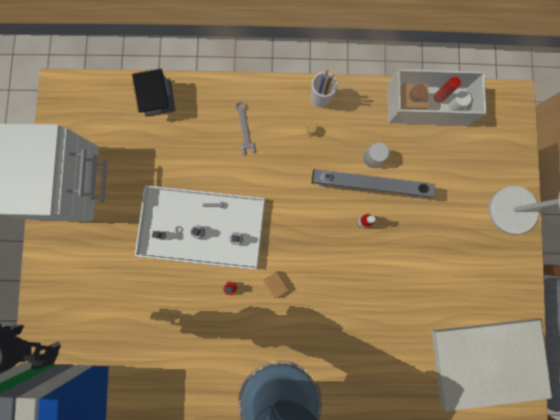

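View pics/scene0.png

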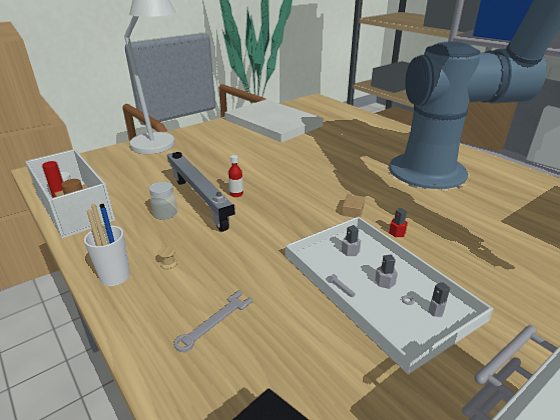

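The top view shows the tray with sockets at about (159,235), (198,231) and (237,239). The nut is near (327,176), the glue at (367,221), the jar at (376,155) and the red decoy at (230,288). Next I measure them.

```bash
python3 - <<'E'
from h import *
f=np.load("top0.npz");i={k:f[k] for k in("intrinsics","k1","R","t")}
p,d=f["p"],f["d"];C=cloud(i,d);Z=C[...,2]
np.set_printoptions(precision=1,suppress=True)
def comps(zlo,zhi,box,minA=6):
    m=np.zeros(Z.shape,np.uint8);u0,v0,u1,v1=box
    m[v0:v1,u0:u1]=((Z>zlo)&(Z<zhi)&(d>0))[v0:v1,u0:u1]
    n,l,s,c=cv2.connectedComponentsWithStats(m)
    for k in range(1,n):
        if s[k,4]>=minA:
            P=C[l==k]; r=cv2.minAreaRect(P[:,:2].astype(np.float32))
            print(c[k],s[k,4],"med",np.median(P,0),"rect",np.array(r[0]),np.array(r[1]),r[2])
print("adapters");comps(50,75,(145,195,258,260))
print("bodies");comps(15,45,(148,195,258,262),12)
print("table z",np.median(Z[270:280,100:200]),"floor",np.median(Z[205:215,170:190]))
print("rail");comps(68,90,(305,160,445,205))
print("nut");comps(86,110,(305,160,445,205),3)
print("jar/glue");comps(60,130,(345,135,390,235))
print("decoy etc");comps(20,80,(200,268,300,305))
s=np.load("scene0.npz")["p"]
c=[cv2.resize(x,None,fx=k,fy=k,interpolation=cv2.INTER_CUBIC) for x,k in((p[180:275,135:270],4),(p[160:205,305:350],6),(s[215:325,320:470],4))]
W=800;o=np.zeros((600,800,3),np.uint8)
a=cv2.resize(p[180:275,135:270],(420,296));b=cv2.resize(p[150:210,300:380],(370,278));e=cv2.resize(s[215:325,320:470],(409,300))
o[:296,:420]=a;o[:278,425:795]=b;o[300:600,:409]=e
cv2.imwrite("pics/crop1.png",o[:,:,::-1])
E
```

```text
adapters
[194.2 230.9] 54 med [465.9 240.8  63.9] rect [466.7 241.5] [18.5 17.8] 63.439388275146484
[156. 234.] 55 med [455.5 342.5  64. ] rect [455.5 344.6] [16.3 20.2] 0.44718071818351746
[234.2 237.8] 49 med [449.7 132.8  64.1] rect [451.1 132.3] [19. 18.] 2.021733045578003
bodies
[241.  196.3] 75 med [568.1 121.9  28.2] rect [569.4 129.4] [106.5   5.4] 84.98289489746094
[214.4 204.2] 48 med [545.2 194.   17.2] rect [544.9 204.1] [56.8 13.8] 88.74876403808594
[198.4 232. ] 88 med [462.3 234.3  32.4] rect [465.5 239. ] [31.7 33.9] 64.33047485351562
[161.7 234.8] 46 med [454.4 336.4  31.7] rect [455.3 341.8] [20.  24.3] 84.52981567382812
[236.1 238.4] 87 med [448.2 128.7  32.4] rect [450.7 132.7] [33.1 35.9] 0.9550852179527283
[256.5 253.5] 30 med [408.   73.   30.3] rect [413.4  73.1] [ 4.7 49.6] 85.39106750488281
[171.4 258.8] 98 med [389.2 308.8  29.3] rect [388.6 303.2] [140.7   5.3] 85.28296661376953
table z -0.3128208293107072 floor 4.734150933664722
rail
[378.5 160.3] 12 med [ 668.8 -253.4   72.1] rect [ 668.5 -253.2] [ 2.4 19.5] 3.000465154647827
[373.5 182.6] 1614 med [ 605.6 -238.8   79.3] rect [ 607.1 -237.3] [331.9  37.3] 84.52735137939453
nut
[326.1 175.9] 60 med [ 617.8 -107.8   92.1] rect [ 619.  -108.7] [22.3 21.3] 54.993473052978516
[423.4 187.4] 69 med [ 594.9 -368.6   89.5] rect [ 594.5 -368.2] [24.6 23.4] 46.62934875488281
jar/glue
[378.3 151.6] 315 med [ 691.5 -251.6   74.3] rect [ 693.  -253.1] [50.3 52.8] 45.706390380859375
[367. 182.] 644 med [ 606.8 -220.1   79. ] rect [ 608.6 -220.8] [123.8  36.9] 84.20394134521484
[367.3 219.7] 146 med [ 504.8 -218.3   77.4] rect [ 505.4 -220.4] [34.7 28.8] 16.991432189941406
decoy etc
[251.3 268.1] 12 med [369.4  86.3  29.4] rect [369.3  87.9] [27.1  2.8] 85.10733795166016
[275.2 284.9] 365 med [324.7  20.5  27.3] rect [324.6  20.3] [59.9 45.4] 34.033023834228516
[229.  288.3] 137 med [314.  144.3  29.3] rect [312.5 147. ] [33.4 36.9] 54.51430130004883
```

View pics/crop1.png

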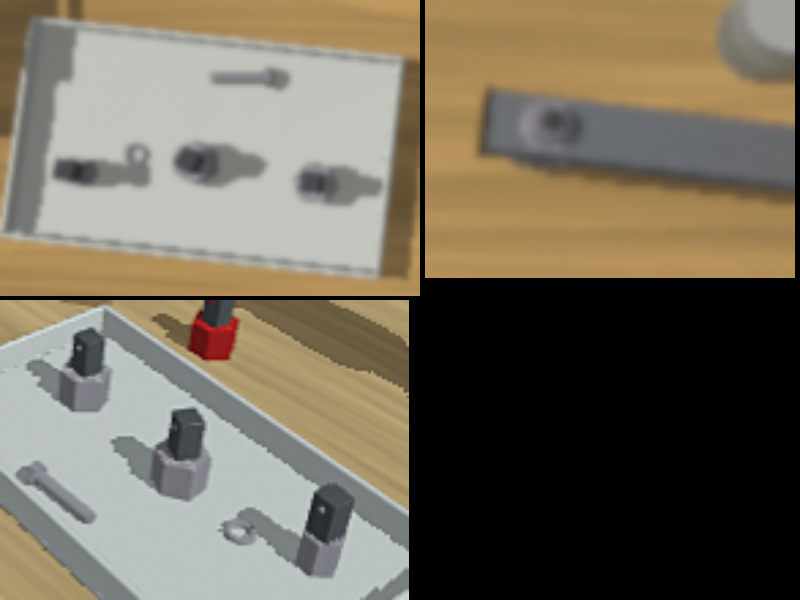

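The small socket is the one at y≈342. That leaves candidates P1≈(466,241) and P2≈(451,132). I'll move the wrist over both, turning the jaw to about 90°.

play_rows(series=[[[1,34,-49,0,0,0,0.055],[1,34,-49,0,0,0,0.055],[1,34,-49,0,0,0,0.055],[1,34,-49,0,0,0,0.055],[1,34,-49,0,0,0,0.055],[1,34,-49,0,0,0,0.055],[1,34,-49,0,0,0,0.055],[1,0,0,0,0,0,0],[1,0,0,0,0,0,0]]])

```text
clock: 1.27
tcp_pos: [455.0, 189.4, 231.0]
orientation: [-0.001, 0.002, 1.0, 0.0]
force: [-0.5, -0.9, -0.5]
opening: 85.6
```

```bash
python3 - <<'E'
from h import *
o=bot.get_obs();print(o["clock"],o["tcp_pos"],o["orientation"],o["joints"])
i=bot.camera_info("wrist");p,d=bot.get_image("wrist")
cv2.imwrite("pics/w1.png",p[:,:,::-1]);np.savez("w1.npz",p=p,d=d,**i)
C=cloud(i,d);Z=C[...,2];np.set_printoptions(precision=1,suppress=True)
def comps(zlo,zhi,minA=60):
    m=((Z>zlo)&(Z<zhi)&(d>0)).astype(np.uint8)
    n,l,s,c=cv2.connectedComponentsWithStats(m)
    for k in range(1,n):
        if s[k,4]>=minA:
            P=C[l==k]; r=cv2.minAreaRect(P[:,:2].astype(np.float32))
            print(c[k],s[k,4],"med",np.median(P,0),"rect",np.array(r[0]),np.array(r[1]),r[2])
print("top");comps(60,70);print("body");comps(29,38)
E
```

```text
1.275 [454.98216805 189.40911714 231.03014534] [-5.74878479e-04  1.82571289e-03  9.99998147e-01  2.06571769e-04] [ 2.65235692e-01  2.11438055e-01 -1.47541612e-01  1.21281663e+00
  7.01916498e-04  2.68886770e-01]
top
[213.3 189.3] 412 med [448.8 132.9  63.8] rect [449.4 132.6] [18.  18.2] 81.94310760498047
[450.8 194.5] 420 med [454.4 345.   63.7] rect [454.9 345.6] [18.5 18. ] 81.78282928466797
[332.6 206.5] 388 med [465.1 240.1  63.7] rect [465.5 240.3] [18.2 17.7] 62.93616485595703
[  9.6 341.4] 136 med [603.8 -78.9  64.2] rect [603.5 -80.6] [20.3  6.6] 69.1027603149414
body
[221.8 178.3] 518 med [442.3 139.4  32. ] rect [446.9 134.3] [33.9 32.7] 53.58903121948242
[431.5 184.2] 200 med [450.3 338.   32.1] rect [452.9 342.2] [17.7 26.8] 60.85395050048828
[325.2 193.6] 515 med [458.2 234.9  32. ] rect [464.4 239. ] [32.8 37.3] 43.17399978637695
[ 17.1 329.8] 237 med [611.9 -93.4  32.8] rect [612.4 -96.8] [35.9 13.4] 44.58641052246094
```

View pics/w1.png

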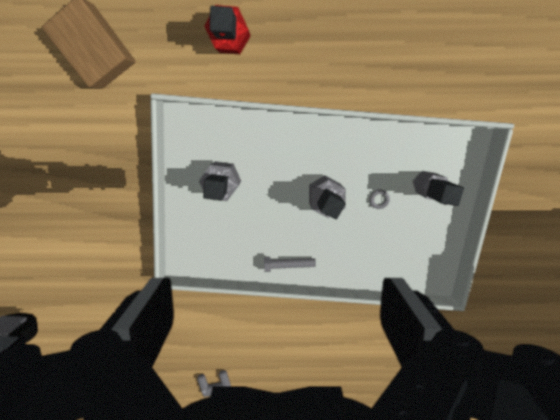

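The wrist view shows P2 at about (218,182), P1 at about (328,200), the small socket at (440,190) and the red decoy at (228,30). Next I resolve the hex yaw, since the adapter alone leaves a 90° ambiguity.

```bash
python3 - <<'E'
from h import *
f=np.load("w1.npz");i={k:f[k] for k in("intrinsics","k1","R","t")};p,d=f["p"],f["d"]
C=cloud(i,d);Z=C[...,2]
cam=-np.array(i["R"]).T@i["t"];print("cam",cam)
for name,c,a in(("P2",(449.4,132.6),-8),("P1",(465.5,240.3),-27)):
    c=np.array(c)
    near=np.hypot(C[...,0]-c[0],C[...,1]-c[1])<26
    P=C[near&(Z>29)&(Z<36)][:,:2]-c
    out=[]
    v=cam[:2]-c; va=np.degrees(np.arctan2(v[1],v[0]))
    for t in range(int(va)-80,int(va)+81,10):
        u=np.array([np.cos(np.radians(t)),np.sin(np.radians(t))]); out.append((t,round(np.sort(P@u)[-2],1)))
    print(name,"camdir",va,out)
    T=np.array(out); 
    for h in (a,a+90): 
        ang=np.radians((T[:,0]-h+30)%60-30); m=17/np.cos(ang)  # polar radius of edge
        # support function of hexagon
        sup=19.63*np.cos(np.radians((T[:,0]-h-30+30)%60-30))
        # allow offset
        A=np.c_[np.cos(np.radians(T[:,0])),np.sin(np.radians(T[:,0])),np.ones(len(T))]
        x,*_=np.linalg.lstsq(A,T[:,1]-sup,rcond=None);print(h,"rms",np.std(T[:,1]-sup-A@x),"off",x)
a=cv2.resize(p[150:220,180:250],(395,395),interpolation=cv2.INTER_CUBIC);b=cv2.resize(p[165:235,290:360],(395,395),interpolation=cv2.INTER_CUBIC)
cv2.imwrite("pics/crop2.png",np.hstack([a,b])[:,:,::-1])
E
```

```text
cam [381.3715599  189.38290253 372.56555351]
P2 camdir 140.14846425677536 [(60, np.float64(17.5)), (70, np.float64(18.2)), (80, np.float64(18.8)), (90, np.float64(18.9)), (100, np.float64(18.2)), (110, np.float64(17.1)), (120, np.float64(17.9)), (130, np.float64(18.8)), (140, np.float64(19.0)), (150, np.float64(18.9)), (160, np.float64(18.3)), (170, np.float64(17.2)), (180, np.float64(17.5)), (190, np.float64(18.3)), (200, np.float64(18.6)), (210, np.float64(18.5)), (220, np.float64(18.1))]
-8 rms 0.20149316887461136 off [-0.42020304  0.41933171 -1.00049179]
82 rms 1.3137997954313572 off [-0.03327951 -0.02423966 -0.47504375]
P1 camdir -148.81639502241725 [(-228, np.float64(18.5)), (-218, np.float64(17.8)), (-208, np.float64(16.8)), (-198, np.float64(17.8)), (-188, np.float64(18.5)), (-178, np.float64(18.8)), (-168, np.float64(18.6)), (-158, np.float64(17.8)), (-148, np.float64(16.9)), (-138, np.float64(17.9)), (-128, np.float64(18.8)), (-118, np.float64(19.1)), (-108, np.float64(18.7)), (-98, np.float64(17.9)), (-88, np.float64(16.8)), (-78, np.float64(18.0)), (-68, np.float64(18.6))]
-27 rms 0.1729199659031281 off [-0.008201   -0.13632658 -0.64698421]
63 rms 1.3933687163923842 off [-0.57042731 -0.43393322 -1.21819723]
```

View pics/crop2.png

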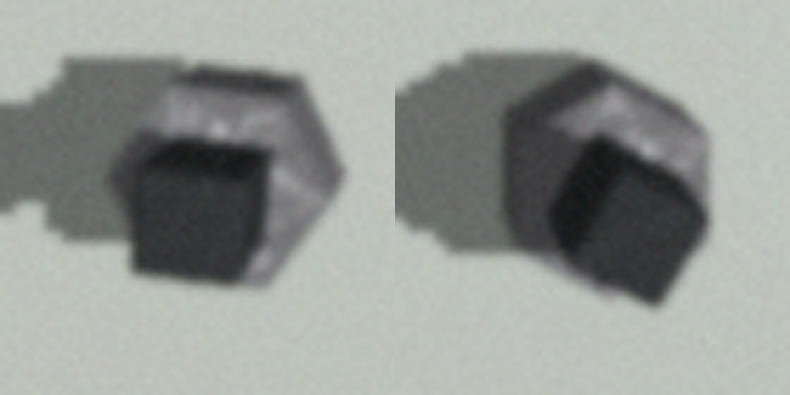

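Yaw is resolved: P2 is −8° and P1 is −27°, each with rms about 0.2 mm against 1.3 mm for the alternative. I'll grasp P2 first. I close the jaws twice, at right angles to each other, so the socket is centred on both axes.

play_rows(series=[[[1,-5,-57,0,0,0,-0.136],[1,0,0,-50,0,0,0],[1,0,0,-50,0,0,0],[1,0,0,-50,0,0,0],[1,0,0,-24,0,0,0],[1,0,0,-10,0,0,0],[1,0,0,-10,0,0,0],[1,0,0,0,0,0,0],[-1,0,0,0,0,0,0],[-1,0,0,0,0,0,0],[-1,0,0,0,0,0,0],[-1,0,0,0,0,0,0],[-1,0,0,0,0,0,0],[-1,0,0,0,0,0,0]]], squeeze=25)

```text
clock: 3.08
tcp_pos: [450.8, 132.4, 37.7]
orientation: [0.0, 0.069, 0.998, 0.0]
force: [0.0, 0.8, 3.7]
opening: 17.6
```

play_rows(series=[[[0,0,0,0,0,0,0],[0,0,0,0,0,0,0],[0,0,0,0,0,0,0],[0,0,0,0,0,0,-0.157],[0,0,0,0,0,0,-0.157],[0,0,0,0,0,0,-0.157],[0,0,0,0,0,0,-0.157],[0,0,0,0,0,0,-0.157],[0,0,0,0,0,0,-0.157],[0,0,0,0,0,0,-0.157],[0,0,0,0,0,0,-0.157],[0,0,0,0,0,0,-0.157],[0,0,0,0,0,0,-0.157],[0,0,0,0,0,0,0],[-1,0,0,0,0,0,0],[-1,0,0,0,0,0,0],[-1,0,0,0,0,0,0],[-1,0,0,0,0,0,0]]], squeeze=25)

```text
clock: 5.32
tcp_pos: [450.3, 132.3, 37.3]
orientation: [-0.0, 0.754, 0.657, -0.0]
force: [0.0, -0.3, -0.7]
opening: 17.4
```

play_rows(series=[[[-1,0,0,0,0,0,0],[-1,0,0,15,0,0,0],[-1,0,0,45,0,0,0],[-1,0,0,45,0,0,0],[-1,0,0,45,0,0,0],[-1,0,0,43,0,0,0],[-1,28,-44,0,0,0,0],[-1,28,-44,0,0,0,0],[-1,28,-44,0,0,0,0],[-1,28,-45,0,0,0,0],[-1,28,-45,0,0,0,0],[-1,28,-45,0,0,0,0],[-1,0,0,0,0,0,0],[-1,0,0,0,0,0,0]]], squeeze=70)

```text
clock: 7.08
tcp_pos: [617.9, -134.4, 229.5]
orientation: [-0.001, 0.754, 0.657, -0.0]
force: [-0.5, 0.4, -1.2]
opening: 16.9
```

```bash
python3 - <<'E'
from h import *
o=bot.get_obs();print(o["clock"],o["tcp_pos"],o["orientation"],o["opening"],o["force"])
i=bot.camera_info("wrist");p,d=bot.get_image("wrist")
np.savez("w2.npz",p=p,d=d,**i)
C=cloud(i,d);Z=C[...,2];np.set_printoptions(precision=2,suppress=True)
near=np.hypot(C[...,0]-619,C[...,1]+108.5)<20
for lo,hi in((88,95),(95.5,102),(77,83)):
    m=near&(Z>lo)&(Z<hi);P=C[m];r=cv2.minAreaRect(P[:,:2].astype(np.float32));print(lo,m.sum(),np.median(P,0),r, (P.min(0)+P.max(0))/2)
# nut outline: hexagon fit by support function on points 86..102
P=C[near&(Z>87)&(Z<95)][:,:2];c=np.array([619,-108.5])
T=np.radians(np.arange(0,360,10))
S=np.array([np.sort((P-c)@[np.cos(t),np.sin(t)])[-3] for t in T])
A=np.c_[np.cos(T),np.sin(T),np.ones(len(T))]
for h in range(-30,30,4):
    sup=12.7*np.cos((T-np.radians(h)-np.pi/6+np.pi/6)%(np.pi/3)-np.pi/6)
    x,*_=np.linalg.lstsq(A,S-sup,rcond=None);print(h,round(np.std(S-sup-A@x),2),c+x[:2],x[2])
# rail direction
m=(Z>76)&(Z<83)&(C[...,0]>560)&(C[...,0]<680)&(C[...,1]<-60);r=cv2.minAreaRect(C[m][:,:2].astype(np.float32));print("rail",r)
v,u=np.argwhere(near&(Z>87)).mean(0).astype(int);print(u,v)
o=np.zeros((420,800,3),np.uint8);o[:,:400]=cv2.resize(p,(400,300)).shape and cv2.copyMakeBorder(cv2.resize(p,(400,300)),0,120,0,0,0);o[:400,400:]=cv2.resize(p[max(v-30,0):v+30,u-30:u+30],(400,400),interpolation=2)
cv2.imwrite("pics/w2.png",o[:,:,::-1])
E
```

```text
7.075 [ 617.88547353 -134.43283367  229.50230588] [-8.97771964e-04  7.54275733e-01  6.56557099e-01 -2.96551563e-04] 16.86288690149097 [-0.52629228  0.42905436 -1.20575509]
88 435 [ 618.91 -108.23   90.17] ((618.8998413085938, -109.87481689453125), (21.923185348510742, 23.493364334106445), 80.1810302734375) [ 618.77 -109.89   91.5 ]
95.5 119 [ 619.08 -109.94   96.57] ((618.9789428710938, -110.313720703125), (9.377811431884766, 10.139301300048828), 46.468360900878906) [ 618.97 -110.07   96.89]
77 1042 [ 619.97 -102.71   78.76] ((619.263671875, -108.49752807617188), (39.47421646118164, 35.298030853271484), 84.5781478881836) [ 619.17 -108.44   79.91]
-30 0.64 [ 619.01 -109.94] -0.6549959150058778
-26 0.65 [ 619.01 -109.94] -0.6993543065266387
-22 0.75 [ 619.01 -109.94] -0.6845621687059253
-18 0.79 [ 619.01 -109.94] -0.6845621687059245
-14 0.78 [ 619.01 -109.94] -0.6993543065266384
-10 0.85 [ 619.01 -109.94] -0.6549959150058771
-6 0.73 [ 619.01 -109.94] -0.6993543065266379
-2 0.69 [ 619.01 -109.94] -0.6845621687059246
2 0.6 [ 619.01 -109.94] -0.6845621687059245
6 0.46 [ 619.01 -109.94] -0.6993543065266387
10 0.43 [ 619.01 -109.94] -0.6549959150058778
14 0.25 [ 619.01 -109.94] -0.6993543065266383
18 0.27 [ 619.01 -109.94] -0.6845621687059246
22 0.35 [ 619.01 -109.94] -0.6845621687059241
26 0.45 [ 619.01 -109.94] -0.6993543065266385
rail ((610.1341552734375, -202.8209686279297), (260.2118835449219, 36.30646514892578), 84.6493148803711)
262 338
```

View pics/w2.png

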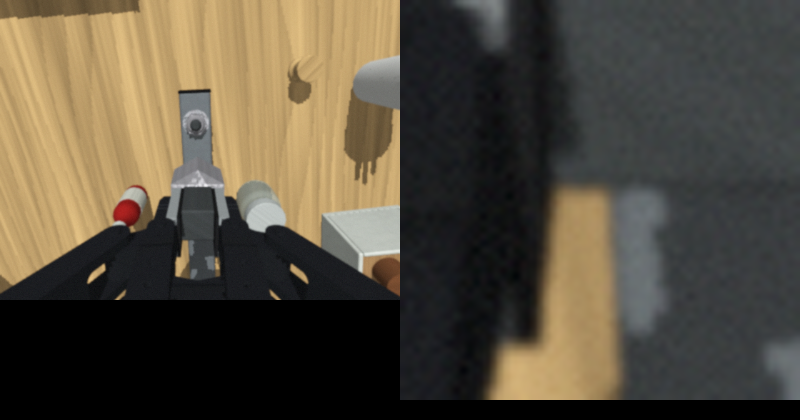

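The wrist view shows the nut at about (273,175) full-scale. Its fitted yaw is about 16° mod 60, so it isn't parallel to the rail. I'll turn the tool +144° and measure again, which lets camera bias average out.

play_rows(series=[[[-1,9,21,0,0,0,0.179],[-1,9,21,0,0,0,0.179],[-1,0,0,0,0,0,0.179],[-1,0,0,0,0,0,0.179],[-1,0,0,0,0,0,0.179],[-1,0,0,0,0,0,0.179],[-1,0,0,0,0,0,0.179],[-1,0,0,0,0,0,0.179],[-1,0,0,0,0,0,0.179],[-1,0,0,0,0,0,0.179],[-1,0,0,0,0,0,0.179],[-1,0,0,0,0,0,0.179],[-1,0,0,0,0,0,0.179],[-1,0,0,0,0,0,0.186],[-1,0,0,0,0,0,0],[-1,0,0,0,0,0,0]]])

```text
clock: 9.12
tcp_pos: [636.1, -91.8, 230.6]
orientation: [0.0, -0.391, 0.921, 0.0]
force: [0.9, 0.4, -1.6]
opening: 16.4
```

```bash
python3 - <<'E'
from h import *
o=bot.get_obs();q=o["orientation"];print(o["clock"],o["tcp_pos"],q,"jaw",np.degrees(np.arctan2(2*q[2]**2-1,2*q[1]*q[2])))
i=bot.camera_info("wrist");p,d=bot.get_image("wrist");np.savez("w3.npz",p=p,d=d,**i)
np.set_printoptions(precision=2,suppress=True)
crops=[]
for n in("w2","w3"):
    f=np.load(n+".npz");i={k:f[k] for k in("intrinsics","k1","R","t")};p,d=f["p"],f["d"]
    C=cloud(i,d);Z=C[...,2];near=np.hypot(C[...,0]-619,C[...,1]+109)<17
    for lo,hi in((89.5,94),(86,94),(96,102)):
        m=near&(Z>lo)&(Z<hi)
        nn,l,s,cc=cv2.connectedComponentsWithStats(m.astype(np.uint8));k=1+np.argmax(s[1:,4]);P=C[l==k][:,:2]
        c=P.mean(0);T=np.radians(np.arange(0,360,5))
        S=np.array([np.sort((P-c)@[np.cos(t),np.sin(t)])[-2] for t in T]);A=np.c_[np.cos(T),np.sin(T)]
        x=np.linalg.lstsq(A,S,rcond=None)[0]
        h6=np.angle(np.sum((S-A@x)*np.exp(6j*T)))/6  # maxima = corners
        print(n,lo,s[k,4],"centre",c+x,"halfext",S.mean(),"flat yaw",(np.degrees(h6)+30+30)%60-30)
        if lo==89.5: uv=cc[k].astype(int)
    crops.append(cv2.resize(p[uv[1]-25:uv[1]+25,uv[0]-25:uv[0]+25],(390,390),interpolation=2)); print(uv)
cv2.imwrite("pics/nut.png",np.hstack(crops)[:,:,::-1])
E
```

```text
9.125 [636.11525127 -91.81699718 230.62865231] [ 2.33068494e-05 -3.90676320e-01  9.20528115e-01  3.17280910e-05] jaw 135.99317721700916
w2 89.5 253 centre [ 618.95 -110.02] halfext 9.483878786576824 flat yaw -15.994299378585524
w2 86 460 centre [ 618.99 -109.91] halfext 11.621756718101658 flat yaw 16.588476134964026
w2 96 86 centre [ 619.1  -110.22] halfext 4.348334456071963 flat yaw -15.25581104693768
[273 173]
w3 89.5 239 centre [ 618.9  -110.44] halfext 9.536803544331121 flat yaw -17.566748839714563
w3 86 454 centre [ 618.7 -110.5] halfext 11.578568310108198 flat yaw 15.175471176908523
w3 96 93 centre [ 618.78 -110.42] halfext 4.342373497077872 flat yaw 7.165072344276304
[275 172]
```

View pics/nut.png

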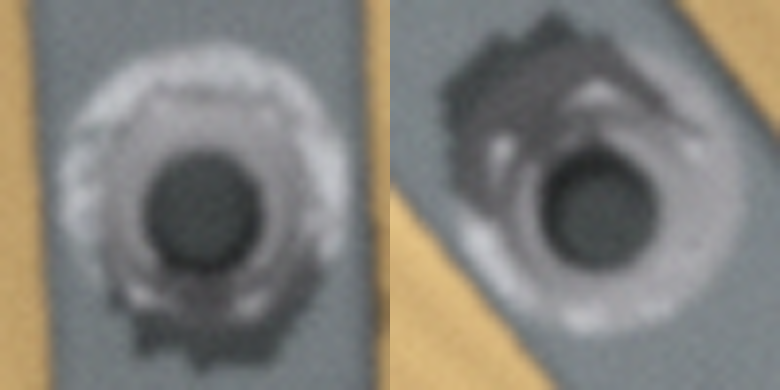

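Both views agree: the nut is at about (618.9, −110.2) with yaw about 16°. The socket's yaw of 136° matches that mod 60. I'll go above the nut and descend.

play_rows(series=[[[-1,-17,-18,0,0,0,0],[-1,0,0,-40,0,0,0],[-1,0,0,-40,0,0,0],[-1,0,0,-16,0,0,0],[-1,0,0,0,0,0,0],[-1,0,0,0,0,0,0]]])

```text
clock: 9.93
tcp_pos: [620.7, -110.9, 136.2]
orientation: [0.001, -0.391, 0.92, -0.001]
force: [0.7, -0.0, -2.3]
opening: 16.5
```

```bash
python3 - <<'E'
from h import *
for k in range(2):
    o=bot.get_obs();print(o["clock"],o["tcp_pos"],o["joint_velocities"])
    bot.get_image("wrist")
E
```

```text
9.925 [ 620.71337454 -110.93458299  136.17205307] [-0.00021608 -0.00770041  0.00920158 -0.00255254  0.00041285 -0.00152384]
9.975 [ 620.93129265 -111.00845922  136.40957107] [-0.00030191 -0.00239041 -0.00191039 -0.00264088  0.00068638 -0.00114324]
```

play_rows(series=[[[-1,-2,0.8,0,0,0,0],[-1,0,0,0,0,0,0],[-1,0,0,-3,0,0,0],[-1,0,0,-3,0,0,0],[-1,0,0,-3,0,0,0],[-1,0,0,-2,0,0,0],[-1,0,0,-2,0,0,0],[-1,0,0,0,0,0,0]]])

```text
clock: 11.02
tcp_pos: [617.6, -109.8, 121.2]
orientation: [0.0, -0.391, 0.92, 0.0]
force: [0.4, 0.5, -1.5]
opening: 17.1
```

play_rows(series=[[[-1,0.5,0,-2,0,0,0],[-1,0,0,-2,0,0,0],[-1,0,0,0,0,0,0]]])

```text
clock: 11.4
tcp_pos: [617.7, -109.8, 117.0]
orientation: [-0.0, -0.391, 0.92, 0.0]
force: [0.3, 0.6, -1.9]
opening: 16.9
```

play_rows(series=[[[-1,0,0,-2,0,0,0],[-1,0,0,-2,0,0,0],[-1,0,0,-1,0,0,0],[-1,0,0,0,0,0,0]]])

```text
clock: 11.9
tcp_pos: [617.9, -109.9, 112.4]
orientation: [-0.0, -0.391, 0.92, 0.0]
force: [-0.1, 0.3, -1.5]
opening: 16.9
```

```bash
python3 - <<'E'
from h import *
for n in("scene","wrist","top"):
    p,d=bot.get_image(n);i=bot.camera_info(n);np.savez(n+"3.npz",p=p,d=d,**i)
    o=bot.get_obs();print(o["clock"],o["tcp_pos"],o["force"],o["torque"])
s=np.load("scene3.npz")["p"];w=np.load("wrist3.npz")["p"]
a=cv2.resize(s[150:250,160:260],(400,400),interpolation=2);b=cv2.resize(w[200:350,200:350],(400,400),interpolation=2)
cv2.imwrite("pics/on1.png",np.hstack([a,b])[:,:,::-1])
E
```

```text
11.95 [ 617.89148323 -109.85945272  112.42304121] [-0.71854039  0.40070082  0.08557695] [0.01577917 0.14708839 0.01363067]
12.0 [ 617.91249707 -109.86771356  112.42155391] [-0.46047924 -0.04375312 -0.29502451] [ 0.04471179  0.17046461 -0.04480954]
12.05 [ 617.89790661 -109.81731874  112.42264433] [-0.15429951 -0.31060284 -0.20968895] [ 0.04803384  0.16656328 -0.01521563]
```

View pics/on1.png

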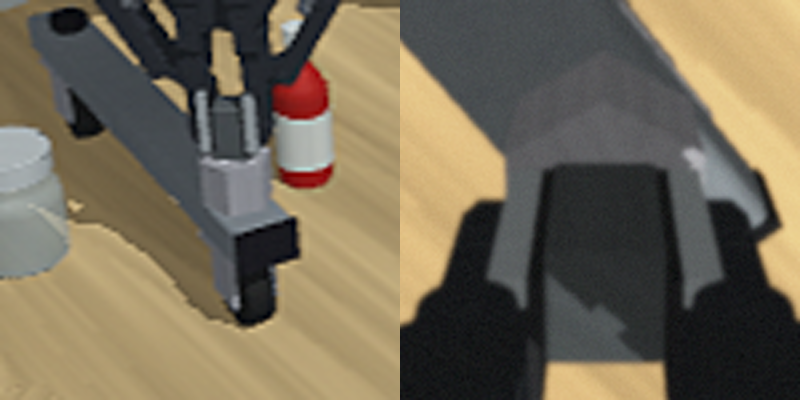

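The scene crop shows the socket body down at the rail top with the nut hidden inside, and there was no resistance on the way. Next I press gently to feel the seat.

play_rows(series=[[[-1,0,0,-1,0,0,0],[-1,0,0,-1,0,0,0],[-1,0,0,0,0,0,0],[-1,0,0,0,0,0,0]]])

```text
clock: 12.55
tcp_pos: [618.0, -109.9, 112.3]
orientation: [0.0, -0.391, 0.92, -0.0]
force: [-5.6, 1.2, 9.7]
opening: 16.7
```

It stops at TCP z = 112.3, the expected fully-down height, with 10 N of resistance. Final check on the depth data and the other sockets.

```bash
python3 - <<'E'
from h import *
np.set_printoptions(precision=1,suppress=True)
p,d=bot.get_image("wrist");C=cloud(bot.camera_info("wrist"),d);Z=C[...,2]
m=(np.hypot(C[...,0]-618.5,C[...,1]+110)<19)&(Z>84)&(Z<115)
print("body top z",np.percentile(Z[m],[50,80,90,97]),m.sum())
p,d=bot.get_image("top");C=cloud(bot.camera_info("top"),d);Z=C[...,2]
for c in((465.8,240.5),(455,345)):
    m=(np.hypot(C[...,0]-c[0],C[...,1]-c[1])<14)&(Z>55);print(c,C[m].mean(0),m.sum())
for c in((505,-220),(693,-253)):
    m=(np.hypot(C[...,0]-c[0],C[...,1]-c[1])<32)&(Z>40);print(c,np.percentile(Z[m],98) if m.any() else None)
o=bot.get_obs();print(o["clock"],o["tcp_pos"],o["force"],o["opening"])
bot.job_done()
E
```

```text
body top z [106.5 107.4 109.9 113.9] 2133
(465.8, 240.5) [466.3 241.1  64. ] 51
(455, 345) [455.6 344.   64.1] 51
(505, -220) None
(693, -253) None
12.65 [ 618.  -109.9  112.3] [-4.   0.4  9.9] 16.649756358377687
the job is handed in; nothing more can be done
```

The fitting socket is pushed fully down on the nut with the gripper still holding it, and the job was handed in at 12.65 s. The first of the two large sockets I tried fitted, so the other large one and the small one were never touched. I turned the socket to the nut's measured yaw (about 16° mod 60) before lowering it.

**Last checks**
- **Seating:** it slid down without resistance, well past where the wrong socket would stop. It stopped at TCP z = 112.3 mm (expected 112.3), pushing back with about 10 N. The gripper was set to 70 N, opening 16.6 mm.
- **Height by depth:** the body top measured about 107 mm, against 108 mm expected.
- **Other sockets:** both still stand upright in place, with tops at about 64 mm (expected 65).
- **Position offset:** the TCP reads about 0.9 mm off the nut centre measured by camera. That is within the fit's play and the 2.5 mm limit, and a side force of about 4 N remained.

**Check that failed:** the final depth check on the glue bottle and jar found no points in the top view, probably because the arm was in the way. Both stood upright in the scene picture taken just before the last 2 mm press, and nothing moved near them after that.

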